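# Free a glued cigar box from the bench bar clamp

## Robot

A 7-joint arm with a two-finger parallel gripper is mounted at the origin on a cart in front of the work surface, level with it; the furniture and walls round the work are solid. World frame = base frame: x ahead of the robot, y to its left, z up, the work surface at z = 0. Lengths are in m, angles in degrees, forces in N, time in s.
With the tool pointing down it reaches from about 0.425 to 0.875 m from the base axis. Payload 4.7 kg.
Tool frame: the origin (TCP) lies on the mounting face of the last link; the fingertips stand 182 mm ahead of it and the grasp point (between the pads) lies env.grip_depth ahead of it (env.grip_depth is the distance from the TCP to the grasp point, in m); x points along the fingers, y is the direction in which the jaws open and shut, and the axes are right-handed (so a half turn about x gives the same grasp; the last joint's range is limited). The gripper opens to 87 mm and grips with 3 to 60 N. Pads are 19 mm wide; open, the fingers measure 117 mm over their backs; the gripper's body (75 mm by 190 mm) begins 51 mm behind the grasp point.
Start: joints at [-66.114, 18.392, -4.016, 83.108, 1.295, 78.541, -3.26], TCP at [0.255, 0.598, 0.405] pointing down, gripper open.
Joint ranges: [-163.93, 163.93], [-17.29, 119.83], [-79.2, 71.16], [3.27, 140.29], [-89.18, 269.18], [5.43, 117.66], [-154.24, 154.24]. Speed limits (degrees/s): [147.25, 147.25, 180, 180, 180, 180, 180].

## Interface

Orientations are given as [roll, pitch, yaw] about the fixed x, y, z axes, in that order (R = Rz(yaw) Ry(pitch) Rx(roll)).
In Python, from cell import sensors, viewer, env gives the robot as it stands.
- The arm moves only by the tool carry_out, never from a script. Its argument "moves" is a list of rows, each a list of 4 numbers: the shift along the world's x, y, z in cm, then the turn about the world's z in rad. In form: [[tx, ty, tz, spin], ...]. A call has 1 to 12 rows; each row shifts and turns the pose as measured when the row begins; what a row does not reach is not made up. A row lasts 1/10 s, in which the tool goes at most 50 mm and 8.59 degrees, less where a joint would pass 70% of its speed; a pose out of reach is approached as far as the arm can. A call with a gripper value outside its range is refused whole. "hand" is the finger opening in cm, from 0 to 8.7, set as the call begins (left out, the last holds). The fingers move at their own pace and stop on an object; "force" is the grip in N (left out, the last holds). Time passes only in rows, so rows that do not move let the fingers close. It gives the time, the measured TCP pose, the force and the opening at its end, in the units of the state.
- sensors.get_obs(): the state, without advancing time (a new reading comes with each control period).
- viewer.read_camera(name): name is "side" or "top"; returns the picture (420x560x3 uint8, red, green, blue); there is no depth.
- viewer.camera_model(name): a dict with "K" (3x3 intrinsics, pixels), "dist_coeffs" ([k1, k2, p1, p2, k3] as OpenCV has them; the pictures are not rectified), "extrinsics" (4x4, takes a point from world to camera coordinates). Camera axes: x right, y down, z forward; pixel columns grow to the right and rows downward; lengths in m; the calibration is good to about 2 mm. A picture is of the moment at which its call begins. camera_model takes no time and is no camera call.
- env.sign_off(): hands the job in, once; it reports no verdict.
The state is a dict: "time_s": time; "qpos": joint angles; "joint_velocities": joint speeds; "effort": joint torques, N m; "tool_pos": TCP position; "tool_rot": TCP orientation; "force": force on the tool from outside, world axes, zero at the start; "wrist_torque": the same for the moment, N m; "grip_width": finger opening in m.
Only numpy, scipy, OpenCV 4.12 (cv2) and the standard library are available. Lean on these libraries where they do the work, as an engineer would, in place of code of your own. Each camera call takes 0.05 s, during which the arm holds its last target. There are 200 camera calls.

## Task

The glue on the cigar box has set, so open the bar clamp it stands in: with the fingertips, press down the release lever's pad on the sliding jaw and, keeping it down, push the jaw back along its bar, away from the box, until it stands against the stop collar. Then take the fingers off so that the lever springs up again. Leave the box standing where it is and the other things undisturbed; nothing is to be lifted.

Things in the scene. Friction and masses are not known exactly. Their poses are not given: they have to be found in the camera images.
- clamp: the bench bar clamp, fixed: a level steel bar 575 mm long, 24 mm wide, top 30 mm above the worktop, with saw teeth 4 mm high (pitch 6 mm) on part of it. Origin: on the worktop under the bar, between jaw and collar. Its x axis runs along the bar in the direction in which the sliding jaw opens (away from the box, toward the stop collar); y across the bar, z up
- sliding_jaw (a joint): how far the sliding jaw has moved back along the bar, m: about 0 when it touches the box, grows as it opens, 0.075 to 0.12 when it meets the collar. The grey casting, 129 mm long, slides with about 2.5 N friction, but the pawl in the rack lets it back no more than a few mm unless the release is held down; toward the box it slides freely at any time
- release (a joint): angle of the release lever, rad: 0 to 0.13 at rest (sprung up), 0.26 fully down. From about 0.14 the pawl is clear of the rack and the jaw slides; let go, it springs up and the pawl drops in again. About 5 N on the pad press it fully down; press before pushing, since a push jams the pawl in the teeth
- press_pad (a point): on top of the release lever's ribbed dark steel pad, where to press: 56 to 58 mm above the worktop at rest, going down up to 9 mm at this point. The pad is 39 mm along the bar, 36 mm across, in the gap (44 mm along the bar) between the back of the jaw's upright face block (88 mm high) and the thumb rest; its pivot lies 36 mm from this point, beyond the thumb rest. This point is 12 mm from the thumb rest
- thumb_rest (a point): middle of the thumb rest's face, 70 mm above the worktop: a raised cross bar of the sliding jaw (42 mm across, top at 78 mm, 18 mm thick) just beyond the press pad on the opening side; fingers that hold the pad down push against this face to move the jaw back
- jaw_back (a point): middle of the rear end of the sliding jaw, 40 mm above the worktop; this end meets the stop collar
- collar_face (a point): middle of the stop collar's face that looks at the jaw, 40 mm above the worktop. The collar is a fixed grey block on the bar (18 mm along it, 46 mm across, 50 mm high, with a knurled screw on top to 64 mm); its place on the bar differs each time. The jaw is home when jaw_back lies at this point
- cigar_box: closed cedar cigar box, 167 x 222 x 60 mm, loose, standing on two wooden bearers (38 mm high) with its ends between the rubber faces of tail jaw and sliding jaw; its top is 98 mm above the worktop. Origin under its centre
- paste_cup_3: bystander: plastic portion cup of paste, 63 mm wide, 36 mm high, standing behind the bar; origin under its centre
- glue_brush: bystander: small glue brush, 179 mm long, lying in front of the clamp; origin under its middle
- wood_block: bystander: small hardwood wedge, 37 x 50 x 18 mm, lying in front of the clamp; origin under its centre
- paste_cup: bystander: plastic portion cup of paste, 63 mm wide, 36 mm high, on the rolling board; origin under its centre
- cigar_2: bystander: loose cigar, 150 mm long, 19 mm thick, on the rolling board; origin under its middle
- cigar_3: bystander: loose cigar, 148 mm long, 19 mm thick, on the rolling board; origin under its middle

How it is judged (in metres and radians):
On the way, in this order (a step that is already met when the one before it is completed fails the run):
1. the release lever is pressed down before the jaw has gone back more than 40 mm (value of joint release above 0.135 rad and value of joint sliding_jaw below 0.04 m), for 0.05 s.
2. the sliding jaw stands against the stop collar (distance between jaw_back and collar_face below 0.008 m), for 0.1 s.
At the end, for the whole second after the job is handed in: the sliding jaw stands within 8 mm of the stop collar, the release lever has sprung up (below 0.135 rad), and the box stands at rest within 15 mm of where it was (distance between jaw_back and collar_face below 0.008 m and value of joint release below 0.135 rad and distance of cigar_box from where it was at the start of the episode below 0.015 m and linear speed of cigar_box below 0.01 m/s); the robot touches nothing.
It fails at once if the cigar box is lifted by more than 10 mm or shoved by more than 20 mm (height (world z) of cigar_box above 0.048 m or distance of cigar_box from where it was at the start of the episode above 0.02 m).
It fails at once if a bystander is moved by more than 25 mm (distance of any of paste_cup_3, glue_brush, wood_block, paste_cup, cigar_2, cigar_3 from where it was at the start of the episode above 0.025 m).
It also fails if it takes over 38 s, if anything falls off the work surface, if the arm or the gripper's body presses on something with over 40 N, if the wrist force passes 120 N, or if a joint passes its speed limit or range.

## Working session

There is one attempt and no reset: what is moved stays moved. The work goes in short steps, Python scripts to look and compute and a tool call to move; the robot and the scene stay as the last step left them, time stands still between calls to the robot, and variables do not carry over. Pictures are saved under pics/ and viewed, about 8 in all and at most 12, crops included, and the job is handed in when it is done.

Besides the shell and the picture viewer there is one more tool, called as name(argument=value, ...) on one line, values as JSON. carry_out: Moves the arm, as the interface text tells. Its arguments: {"type":"object","properties":{"moves":{"type":"array"},"hand":{"type":"number"},"force":{"type":"number"}},"required":["moves"]}

```bash
mkdir -p pics
cat > h.py <<'E'
import numpy as np, cv2
from cell import sensors, viewer, env
def snap(n,f):
    im=viewer.read_camera(n); cv2.imwrite('pics/'+f,im[:,:,::-1]); return im
def ray(n,uv):
    m=viewer.camera_model(n);K=np.array(m['K']);E=np.array(m['extrinsics'])
    p=cv2.undistortPoints(np.array([[uv]],float),K,np.array(m['dist_coeffs']))[0,0]
    R=E[:3,:3];t=E[:3,3]; return -R.T@t, R.T@np.array([p[0],p[1],1])
def onz(n,uv,z):
    o,d=ray(n,uv); return o+d*(z-o[2])/d[2]
def proj(n,P):
    m=viewer.camera_model(n);E=np.array(m['extrinsics'])
    return cv2.projectPoints(np.array(P,float).reshape(-1,3),cv2.Rodrigues(E[:3,:3])[0],E[:3,3],np.array(m['K']),np.array(m['dist_coeffs']))[0][:,0]
E
python3 - <<'E'
from h import *
snap('top','top1.png');snap('side','side1.png')
print(sensors.get_obs(),env.grip_depth)
for n in('top','side'): print(n,ray(n,(280,210)))
E
```

```text
{'time_s': 0.1, 'qpos': array([-66.11446523,  18.4356968 ,  -4.01570582,  83.16607838,
         1.29497544,  78.54042085,  -3.25874299]), 'joint_velocities': array([-0.03980369, -0.04334944, -0.02212397, -0.23396565,  0.00932893,
        0.06272305, -0.02080561]), 'effort': array([-4.02119813e-04, -4.92569411e+01, -4.05761227e-01, -3.13396525e+01,
       -6.40778197e-02,  3.95834225e-02,  7.65968434e-05]), 'tool_pos': array([0.25474729, 0.59781538, 0.40377668]), 'tool_rot': array([ -86.90274181,   89.90288979, -109.97730504]), 'force': array([ 0.56287697, -0.28833336,  0.27247226]), 'wrist_torque': array([-0.01131938, -0.00514746, -0.02560872]), 'grip_width': 0.08744474928276236} 0.1635
top (array([0.38063509, 0.22387674, 1.30560866]), array([ 0.07277352, -0.00518572, -0.99744729]))
side (array([0.03393706, 0.90542864, 0.43258615]), array([ 0.46557353, -0.77974063, -0.41898352]))
```

View pics/top1.png

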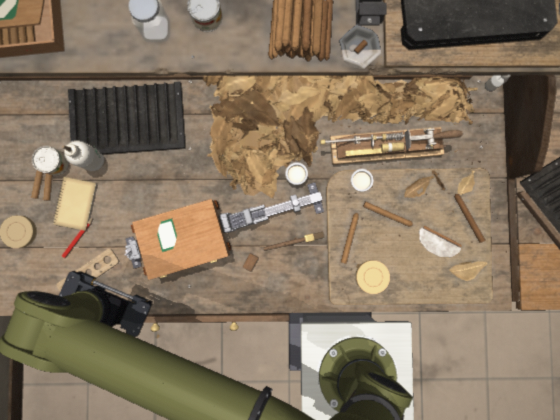

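View pics/side1.png

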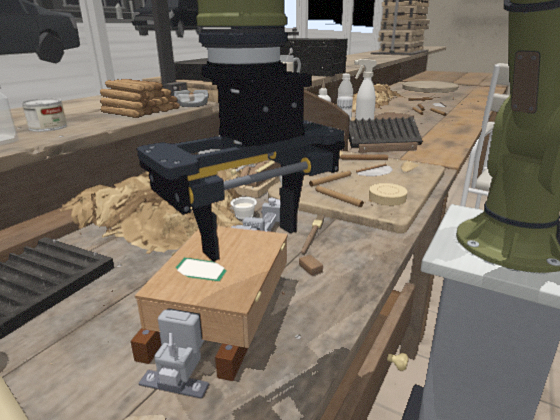

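The top view shows the box at about (180,238), the jaw running from (222,220) towards the collar near (318,198), and a cup at (297,174). The opening direction is image-right, so −y and slightly +x. In the side view the gripper hides the jaw. I'll zoom the top view.

Run:
```python
import cv2
im=cv2.imread('pics/top1.png')[175:245,205:335]
cv2.imwrite('pics/c1.png',cv2.resize(im,None,fx=6,fy=6,interpolation=cv2.INTER_CUBIC))
```

```text
(no output)
```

View pics/c1.png

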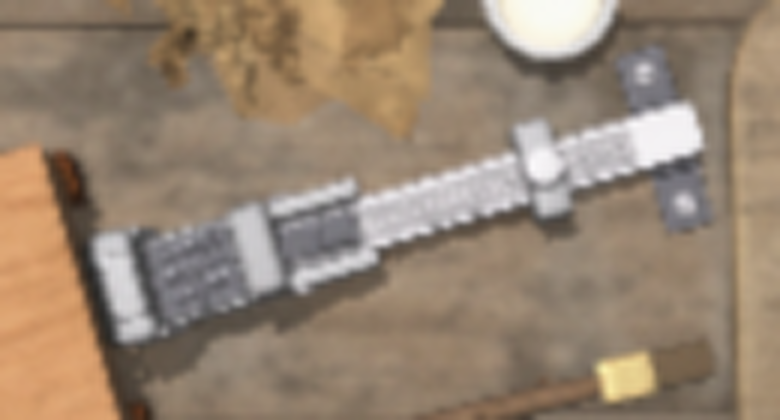

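Run:
```python
from h import *
def P(x,y,z): return onz('top',((x+.5)/6-.5+205,(y+.5)/6-.5+175),z)*1e3
d={}
for k,v in dict(tr_lt=(232,210,.078),tr_lb=(252,293,.078),tr_rt=(265,203,.078),tr_rb=(284,287,.078),
 fb_lt=(95,238,.088),fb_lb=(115,340,.088),fb_rt=(133,232,.088),fb_rb=(152,330,.088),
 back_t=(356,185,.045),back_b=(378,256,.045),col_lt=(513,125,.05),col_lb=(538,217,.05),col_rt=(549,122,.05),col_rb=(572,210,.05),
 bar_t=(365,200,.03),bar_b=(376,245,.03),bare_t=(692,102,.03),bare_b=(703,150,.03)).items():
    d[k]=P(*v); print(k,d[k].round(1))
a=(d['bar_t']+d['bar_b'])/2;b=(d['bare_t']+d['bare_b'])/2
m=lambda p,q:(d[p]+d[q])/2
for p,q in [((d['fb_lt']+d['fb_lb'])/2,b),(a,b),(m('tr_lt','tr_lb'),m('col_lt','col_lb'))]:
    u=(q-p)[:2];print('axis deg',np.degrees(np.arctan2(u[1],u[0])))
u=(m('col_lt','col_lb')-m('tr_lt','tr_lb'))[:2];u/=np.linalg.norm(u)
n=np.array([-u[1],u[0]])
for k in d: print(k,'along %.1f across %.1f'%((d[k]-m('tr_lt','tr_lb'))[:2]@u,(d[k]-m('tr_lt','tr_lb'))[:2]@n))
```

```text
tr_lt [471.9 318.1  78. ]
tr_lb [433.9 309.   78. ]
tr_rt [475.  303.1  78. ]
tr_rb [436.6 294.5  78. ]
fb_lt [458.7 379.2  88. ]
fb_lb [412.6 370.1  88. ]
fb_rt [461.4 362.   88. ]
fb_rb [417.  353.4  88. ]
back_t [485.8 262.5  45. ]
back_b [452.4 252.3  45. ]
col_lt [513.2 188.8  50. ]
col_lb [469.9 177.4  50. ]
col_rt [514.5 171.9  50. ]
col_rb [473.1 161.5  50. ]
bar_t [479.9 258.7  30. ]
bar_b [458.4 253.6  30. ]
bare_t [525.9 102.8  30. ]
bare_b [502.9  97.9  30. ]
axis deg -73.98281146092214
axis deg -73.80385202276501
axis deg -73.48924652413761
tr_lt along 1.0 across 19.5
tr_lb along -1.0 across -19.5
tr_rt along 16.4 across 18.2
tr_rb along 13.7 across -21.1
fb_lt along -61.3 across 24.3
fb_lb along -65.6 across -22.6
fb_rt along -44.1 across 21.9
fb_rb along -48.4 across -23.1
back_t along 58.3 across 17.0
back_b along 58.6 across -17.9
col_lt along 136.8 across 22.4
col_lb along 135.4 across -22.4
col_rt along 153.3 across 18.8
col_rb along 151.6 across -23.8
bar_t along 60.2 across 10.3
bar_b along 59.1 across -11.7
bare_t along 222.8 across 10.1
bare_b along 221.0 across -13.3
```

Run:
```python
from h import *
from scipy.spatial.transform import Rotation as R
o=sensors.get_obs();M=R.from_euler('xyz',o['tool_rot'],degrees=True).as_matrix()
print(M.round(3));y=np.degrees(np.arctan2(M[1,1],M[0,1]));print(y)
t=(16.2-y+90)%180-90;print('turn rad',np.radians(t))
f=np.array([452.3,314.3]);u=np.array([np.cos(np.radians(-73.8)),np.sin(np.radians(-73.8))])
p=f-12*u;print('press',p,u,'shift mm',p-o['tool_pos'][:2]*1e3)
```

```text
[[-0.001  0.392  0.92 ]
 [-0.002  0.92  -0.392]
 [-1.    -0.002  0.   ]]
66.92543233713484
turn rad -0.8853258087806052
press [448.95210673 325.82352423] [ 0.27899111 -0.96029369] shift mm [ 194.20481853 -271.99185266]
```

carry_out(moves=[[2.4,-3.4,0,-0.11],[2.4,-3.4,0,-0.11],[2.4,-3.4,0,-0.11],[2.4,-3.4,0,-0.11],[2.4,-3.4,0,-0.11],[2.4,-3.4,0,-0.11],[2.4,-3.4,0,-0.11],[2.4,-3.4,0,-0.11],[0,0,0,0],[0,0,0,0]], hand=0, force=20)

```text
time_s: 1.1
tool_pos: [0.4485, 0.3128, 0.398]
tool_rot: [-93.9, 89.5, -169.3]
force: [-0.3, 0.7, -0.4]
grip_width: 0.015
```

```bash
cat > st.py <<'E'
from h import *
from scipy.spatial.transform import Rotation as R
o=sensors.get_obs();M=R.from_euler('xyz',o['tool_rot'],degrees=True).as_matrix()
tip=(o['tool_pos']+.182*M[:,0])*1e3
y=np.degrees(np.arctan2(M[1,1],M[0,1]))
u=np.array([np.cos(np.radians(-73.8)),np.sin(np.radians(-73.8))])
d=tip[:2]-np.array([452.3,314.3])
print('t',o['time_s'],'tip',tip.round(1),'turn left rad',np.radians((16.2-y+90)%180-90).round(3),'along from rest %.1f across %.1f'%(d@u,d@[-u[1],u[0]]),'F',o['force'].round(1),'w',o['grip_width'])
E
python3 st.py; python3 -c "
from h import *
im=snap('side','side2.png')
c=im[160:300,170:350,::-1];cv2.imwrite('pics/c2.png',cv2.resize(c,None,fx=4,fy=4,interpolation=cv2.INTER_CUBIC))"
```

```text
t 1.1 tip [447.  312.6 216. ] turn left rad 0.028 along from rest 0.2 across -5.5 F [-0.3  0.7 -0.4] w 0.015025605451537097
```

View pics/c2.png

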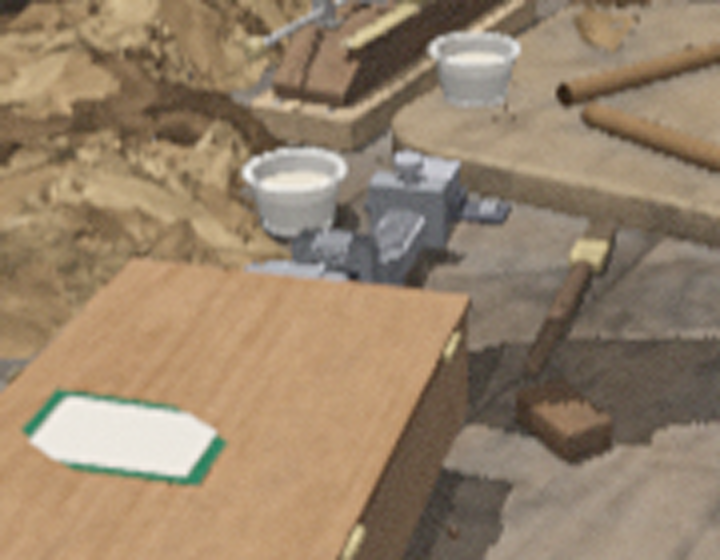

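The side view shows the collar at about (415,190) in the crop, and the box hides the front of the jaw. That agrees with the top view. I'll correct the lateral error and come down part way.

carry_out(moves=[[0.1,1.6,-2,0.03],[0,0,-2.5,0],[0,0,-2.5,0],[0,0,-2.5,0],[0,0,0,0],[0,0,0,0]])

```text
time_s: 1.75
tool_pos: [0.445, 0.3362, 0.3005]
tool_rot: [-105.1, 89.6, -177.8]
force: [-0.1, 0.4, 0.3]
grip_width: 0.0006
```

```bash
python3 st.py
```

```text
t 1.75 tip [443.6 336.1 118.5] turn left rad -0.019 along from rest -23.4 across -2.3 F [-0.1  0.4  0.3] w 0.0006240719611481746
```

carry_out(moves=[[0.45,-0.75,0,-0.02],[0,0,-1.5,0],[0,0,-1,0],[0,0,0,0],[0,0,0,0]])

```text
time_s: 2.25
tool_pos: [0.4506, 0.3295, 0.2773]
tool_rot: [-155.1, 89.7, 131.0]
force: [-0.5, 0.5, -0.5]
grip_width: 0.0008
```

```bash
python3 st.py; python3 -c "
from h import *
im=snap('top','top2.png')
c=im[165:245,195:335,::-1];cv2.imwrite('pics/c3.png',cv2.resize(c,None,fx=5,fy=5,interpolation=cv2.INTER_CUBIC))"
```

```text
t 2.25 tip [449.9 330.2  95.3] turn left rad 0.001 along from rest -15.9 across 2.2 F [-0.5  0.5 -0.5] w 0.0008222315259040923
```

View pics/c3.png

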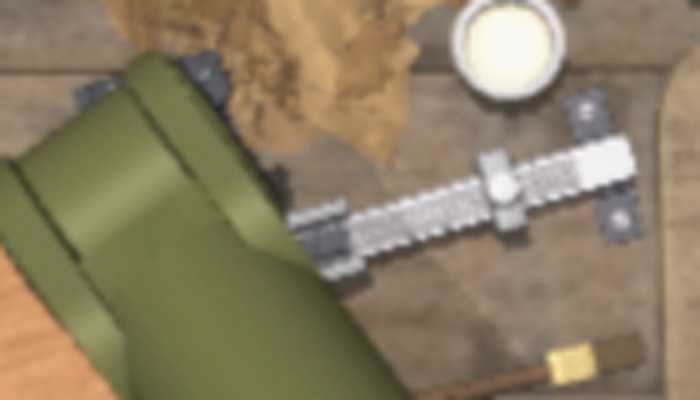

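The arm covers the jaw's front. The jaw rear (about 350,240) and the collar (about 500,190) stay visible in the crop. I'll go on down to the pad.

carry_out(moves=[[-0.1,-0.1,-1.2,0],[0,0,-1,0],[0,0,-0.5,0],[0,0,0,0],[0,0,0,0]])

```text
time_s: 2.8
tool_pos: [0.4493, 0.3283, 0.2478]
tool_rot: [-151.1, 89.7, 135.0]
force: [0.3, 0.9, 1.3]
grip_width: 0.0005
```

```bash
python3 st.py
```

```text
t 2.8 tip [448.6 329.   65.8] turn left rad 0.001 along from rest -15.2 across 0.5 F [0.3 0.9 1.3] w 0.00045670798518843413
```

Below the tops of the thumb rest and block with no contact, so the fingers are in the gap. Pressing.

carry_out(moves=[[0,0,-0.6,0],[0,0,-0.4,0],[0,0,-0.4,0],[0,0,-0.4,0]])

```text
time_s: 3.2
tool_pos: [0.4491, 0.3305, 0.2316]
tool_rot: [-176.7, 89.5, 109.5]
force: [-6.0, -4.7, 23.3]
grip_width: 0.0007
```

```bash
python3 st.py
```

```text
t 3.2 tip [448.5 332.   49.6] turn left rad 0.0 along from rest -18.1 across 1.3 F [-6.  -4.7 23.3] w 0.0007172039345367834
```

carry_out(moves=[[0.1,-0.4,-0.1,0],[0.15,-0.6,-0.15,0],[0.15,-0.6,-0.15,0],[0.15,-0.6,-0.15,0]])

```text
time_s: 3.6
tool_pos: [0.4527, 0.3153, 0.2324]
tool_rot: [172.3, 88.8, 98.8]
force: [-4.7, 1.5, 7.3]
grip_width: 0.0002
```

```bash
python3 st.py
```

```text
t 3.6 tip [452.1 319.1  50.4] turn left rad -0.005 along from rest -4.7 across 1.2 F [-4.7  1.5  7.3] w 0.00020013934887841596
```

carry_out(moves=[[0.15,-0.6,-0.25,0],[0.15,-0.6,-0.2,0],[0.15,-0.6,-0.2,0],[0.15,-0.6,-0.2,0],[0.15,-0.6,-0.2,0]])

```text
time_s: 4.1
tool_pos: [0.4582, 0.2935, 0.2323]
tool_rot: [168.8, 87.7, 95.7]
force: [-5.4, 1.4, 12.4]
grip_width: 0.0006
```

```bash
python3 st.py
```

```text
t 4.1 tip [457.5 300.7  50.4] turn left rad -0.012 along from rest 14.5 across 1.2 F [-5.4  1.4 12.4] w 0.0005951968360348336
```

carry_out(moves=[[0.25,-0.9,-0.2,0],[0.25,-0.9,-0.2,0],[0.25,-0.9,-0.2,0]])

```text
time_s: 4.4
tool_pos: [0.4642, 0.2718, 0.2322]
tool_rot: [168.8, 87.1, 96.0]
force: [-6.8, 1.8, 12.6]
grip_width: 0.0003
```

```bash
python3 st.py; python3 -c "
from h import *
im=snap('top','top3.png')
c=im[165:245,195:335,::-1];cv2.imwrite('pics/c4.png',cv2.resize(c,None,fx=5,fy=5,interpolation=cv2.INTER_CUBIC))"
```

```text
t 4.4 tip [463.2 281.   50.5] turn left rad -0.017 along from rest 35.0 across 1.2 F [-6.8  1.8 12.6] w 0.0003474094961850277
```

View pics/c4.png

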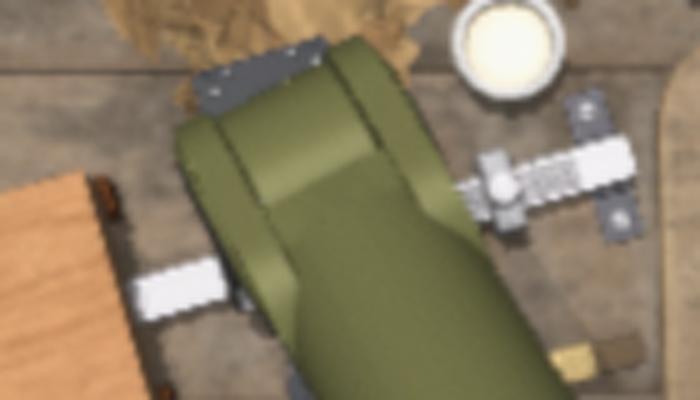

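The jaw has left the box, with bare bar showing at (180,290). About 32 mm remain.

carry_out(moves=[[0.25,-0.9,-0.2,0],[0.25,-0.9,-0.2,0],[0.25,-0.9,-0.2,0],[0.2,-0.6,-0.2,0]])

```text
time_s: 4.85
tool_pos: [0.4717, 0.2453, 0.2323]
tool_rot: [170.4, 86.1, 97.8]
force: [-10.5, 11.0, 12.1]
grip_width: 0.0004
```

```bash
python3 st.py
```

```text
t 4.85 tip [470.1 257.5  50.7] turn left rad -0.02 along from rest 59.5 across 1.2 F [-10.5  11.   12.1] w 0.00042911985665902426
```

carry_out(moves=[[0.15,-0.6,-0.2,0],[0.15,-0.6,-0.2,0]])

```text
time_s: 5.05
tool_pos: [0.4721, 0.2422, 0.2324]
tool_rot: [170.4, 85.2, 98.1]
force: [-7.1, 8.7, 9.6]
grip_width: 0.0005
```

```bash
python3 st.py
```

```text
t 5.05 tip [470.  257.4  51. ] turn left rad -0.026 along from rest 59.6 across 1.1 F [-7.1  8.7  9.6] w 0.0005418550279807622
```

```bash
python3 -c "
from h import *
a=snap('top','top4.png')[165:245,235:335,::-1];b=snap('side','side4.png')[165:265,200:325,::-1]
r=lambda c:cv2.resize(c,(500,400),interpolation=cv2.INTER_CUBIC)
cv2.imwrite('pics/c5.png',np.vstack([cv2.resize(a,(400,300)),cv2.resize(b,(400,300))]) if 0 else np.hstack([cv2.resize(a,(400,320)),cv2.resize(b,(400,320))]))"
```

```text
(no output)
```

View pics/c5.png

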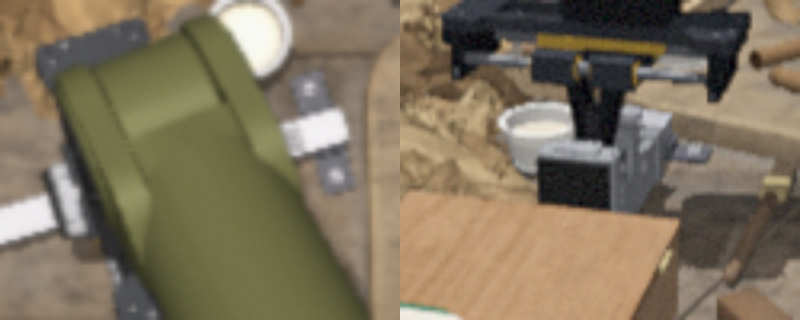

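```bash
python3 -c "
from h import *
u=np.array([.279,-.960])
a=onz('top',(222.1,222.8),.088);b=onz('top',(249.1,215.3),.088);print(((b-a)[:2]*1e3)@u,(b-a)*1e3)
im=cv2.imread('pics/top4.png')[190:230,238:268];cv2.imwrite('pics/c6.png',cv2.resize(im,None,fx=16,fy=14,interpolation=cv2.INTER_CUBIC))"
```

```text
75.73830042246291 [ 19.96761733 -73.09097415   0.        ]
```

View pics/c6.png

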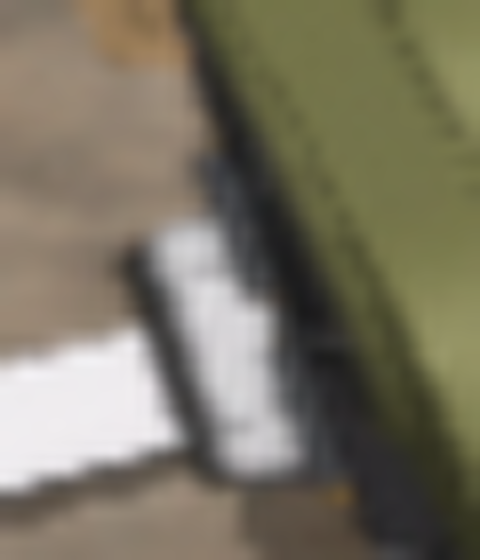

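carry_out(moves=[[0,0,-0.4,0],[0.1,-0.4,-0.4,0],[0.2,-0.7,-0.3,0],[0.1,-0.3,-0.2,0]])

```text
time_s: 5.55
tool_pos: [0.4732, 0.2388, 0.2322]
tool_rot: [171.7, 84.0, 99.9]
force: [-4.3, 0.4, 9.0]
grip_width: 0.0006
```

```bash
python3 st.py
```

```text
t 5.55 tip [469.9 257.7  51.2] turn left rad -0.034 along from rest 59.3 across 1.1 F [-4.3  0.4  9. ] w 0.0005534004787759085
```

Same place under a renewed press and push, so the jaw is blocked at the collar. I'll lift straight off.

carry_out(moves=[[0.05,-0.2,0.5,0],[0,0,1,0],[0,0,2,0],[0,0,3,0],[0,0,4,0],[0,0,4,0],[0,0,2,0],[0,0,0,0]])

```text
time_s: 6.35
tool_pos: [0.4732, 0.2349, 0.4045]
tool_rot: [170.8, 84.1, 98.9]
force: [-0.2, -0.5, -1.2]
grip_width: 0.0001
```

carry_out(moves=[[-2,3.5,0,0],[-2,3.5,0,0],[-2,3.5,0,0],[-2,3.5,0,0],[-2,3.5,0,0],[-2,3.5,0,0],[-2,3.5,0,0],[-2,3.5,0,0],[0,0,0,0],[0,0,0,0]])

```text
time_s: 7.35
tool_pos: [0.3059, 0.5187, 0.3905]
tool_rot: [175.9, 84.9, 103.4]
force: [-1.0, 0.7, -0.9]
grip_width: 0.0003
```

```bash
python3 st.py; python3 -c "
from h import *
im=snap('top','top5.png')
c=im[165:285,125:335,::-1];cv2.imwrite('pics/c7.png',cv2.resize(c,(788,450),interpolation=cv2.INTER_CUBIC))"
```

```text
t 7.35 tip [302.1 534.5 209.2] turn left rad -0.022 along from rest -253.3 across -82.8 F [-1.   0.7 -0.9] w 0.00031884021931324717
```

View pics/c7.png

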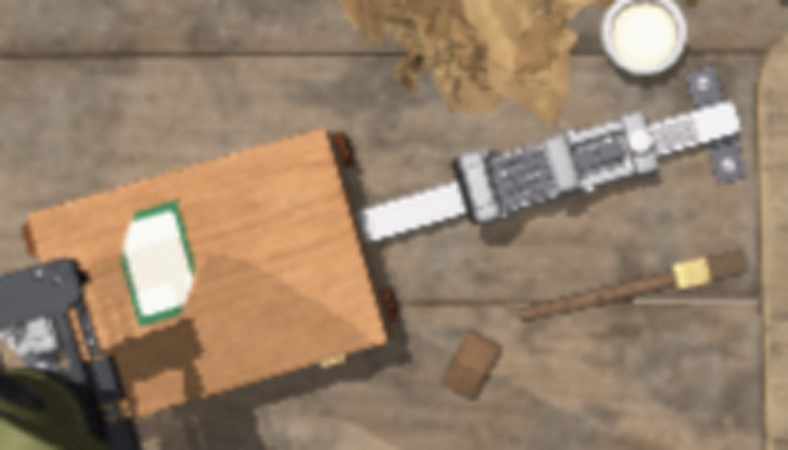

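The jaw's rear cheeks reach the collar at about (630,150) and no gap shows. The box, brush, wedge and cup look unmoved. One numeric check against the first picture, then hand in.

Run:
```python
from h import *
g=lambda f:cv2.imread('pics/'+f,0)
a,b=g('top1.png'),g('top5.png')
for n,(u,v,w,h) in dict(box_right=(195,195,34,70),cup=(285,162,26,26),brush=(262,230,56,22),wedge=(240,252,20,22),board=(335,165,160,110)).items():
    r=cv2.matchTemplate(b[v-8:v+h+8,u-8:u+w+8],a[v:v+h,u:u+w],cv2.TM_CCOEFF_NORMED)
    _,m,_,l=cv2.minMaxLoc(r);print(n,l[0]-8,l[1]-8,round(m,3))
print(sensors.get_obs()['force']); env.sign_off()
```

```text
box_right 0 0 0.868
cup 0 0 1.0
brush 0 0 0.999
wedge 0 0 0.83
board 0 0 0.999
[-0.4942236   0.2562943  -0.31999967]
the job is handed in; nothing more can be done
```

I pressed the release pad with the closed fingertips and, keeping it down, pushed the jaw back about 76 mm to the collar. I then lifted the fingers straight off, moved the arm clear and handed the job in at about 7.4 s.

**Last checks:**
- **Jaw:** the final top view shows its rear end at the collar with no visible gap. I had measured 77 mm of travel to go, and a second press and push moved the fingertips no further.
- **Box and bystanders:** comparing the first and last pictures gave 0 px shift for the box, cup, brush, wedge and rolling board. The match scores for the box (0.87) and wedge (0.83) were lower, probably from the gripper's changed shadow.
- **Robot:** the force reading was near zero, and the gripper is clear of everything.
- **Lever:** I did not measure that it sprang up; I take it from the fingers being off the pad.

**What disagreed:**
- The fingertips stopped about 6–8 mm short of where I had predicted. The tool had tilted about 5° during the push, which accounts for only part of that.
- The lever angle during the push is inferred only from fingertip height (about 50 mm) and force (about 10 N).

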